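Wake the food processor and hold its sprung dial at the third speed

ROBOT

A 6-joint arm with a two-finger parallel gripper is mounted at the origin on a cart in front of the work surface, level with it; the furniture and walls round the work are solid. World frame = base frame: x ahead of the robot, y to its left, z up, the work surface at z = 0. Lengths are in m, angles in rad, forces in N, time in s.
With the tool pointing down it reaches from about 0.325 to 1 m from the base axis. Payload 5.1 kg.
Tool frame: the origin (TCP) lies on the centre line of the jaws, within the pads' length; the fingertips stand tip_reach ahead of it and the grasp point (between the pads) lies 6 mm ahead of it (tip_reach is the distance from the TCP to the fingertips, in m); z points along the fingers, y is the line along which they close (so a half turn about z gives the same grasp; the last joint's range is limited). The gripper opens to 85 mm and grips with 20 to 120 N. Pads are 22 mm wide; open, the fingers measure 114 mm over their backs; the gripper's body (76 mm by 85 mm) begins 54 mm behind the grasp point. The pads swing forward as they close: fully open they stand 13 mm farther back than shut.
Start: joints at [1.266, 0.124, 1.65, -0, 1.367, -0.083], TCP at [0.143, 0.634, 0.256] pointing down, gripper open.
Joint ranges: [-2.61, 2.61], [-1.02, 2.33], [0.03, 2.71], [-1.35, 4.49], [0.32, 2.68], [-2.91, 2.91]. Speed limits (rad/s): [2.57, 2.57, 3.14, 3.14, 3.14, 3.14].

INTERFACE

Orientations are given as a unit quaternion [w, x, y, z].
In Python, from station import sense, read_camera, calibration, finish_job, spot_in, spot_point, tip_reach gives the robot as it stands. The module is installed in compiled form; this text tells all that it offers.
- The arm moves only by the shell command python3 -m pendant 'ROWS' [OPENING]. ROWS is text: rows parted by semicolons, each of 6 numbers parted by spaces: the shift along the tool's x, y, z in cm, then the turn, a rotation vector about the tool's x, y, z in rad. In form: dx dy dz wx wy wz; .... A call has exactly 5 rows; each row shifts and turns the commanded pose from where the row before left it, along the tool's axes as they then stand; what a row does not reach is not made up. A row lasts 1/8 s, in which the tool goes at most 62.5 mm and 10.7 degrees, less where a joint would pass 70% of its speed; a pose out of reach is approached as far as the arm can. A call is refused whole if a number of a shift passes 6.25 or a number of a turn 0.188, either way. A call with a gripper value outside its range is refused whole. OPENING is the closure, from 0 (fully open) to 1 (shut), set as the call begins (- or left out, the last holds). The fingers move at their own pace and stop on an object; the grip force is fixed at half the most. Time passes only in rows, so rows that do not move let the fingers close, or fill a call up. It gives the time, the measured TCP pose, the force, the opening and the grip force at its end, in the units of the state.
- sense(): the state, without advancing time (a new reading comes with each control period).
- read_camera(name): name is "scene" or "top"; returns (picture, depth): 400x640x3 uint8, blue, green, red; 400x640 float32, m along the optical axis (not along the pixel's ray), 0 where there is no reading.
- calibration(name): a dict with "mtx" (3x3 intrinsics, pixels), "world_to_cam" (4x4, takes a point from world to camera coordinates). Camera axes: x right, y up, looking along -z (the intrinsics and any distortion apply to the point x, -y, -z); pixel columns grow to the right and rows downward; lengths in m; the calibration is good to about 2 mm. A picture is of the moment at which its call begins. calibration takes no time and is no camera call.
- finish_job(): hands the job in; it is judged then, once.
Trained networks look in the newest picture that a camera, given by its name, has taken for a name from the list of things; names that differ only in an ending like _2 or _b are one class to them, and where a whole thing is asked for, a point or a joint stands for the part that bears it (a point fixed in the world has none). Each returns a list of dicts, best first, with "p" (0 to 1); they miss things now and then, are a little off and sometimes report something else, mostly with a low value. They report only what shows in the picture. A call takes as long as a camera call.
- spot_in(name, camera): "centre" ([x, y, z] in m, in the coordinates of the camera as it stood for that picture, good to about 4 mm: the middle of the surface that is visible of it).
- spot_point(name, camera): "centre" ([x, y, z] in m, in the coordinates of the camera as it stood for that picture, good to about 4 mm: a listed point, or the origin of a listed thing).
The state is a dict: "clock": time; "joints": joint angles; "dq": joint speeds; "effort": joint torques, N m; "eef_pos": TCP position; "orientation": TCP orientation; "contact_force": force on the tool from outside, world axes, zero at the start; "moment": the same for the moment, N m; "grip_width": finger opening in m; "gripper_force": force on a finger pad.
Only numpy, scipy, OpenCV 4.12 (cv2) and the standard library are available. Lean on these libraries where they do the work, as an engineer would, in place of code of your own. Each camera call takes 0.05 s, during which the arm holds its last target. There are 200 camera calls.

TASK

The food processor is loaded with hazelnuts and its lid is on. Press its keys down one at a time, letting each come up again: first the round key to wake it, then the square key to lift the child lock, then the wide key beside the dial to choose running by hand; leave the tall narrow preset key alone. Then turn the sprung speed dial clockwise past the first and second clicks to the third, not on to the fourth, and finish while still holding it there against its spring, leaving the things around where they are.

Things in the scene. Friction and masses are not known exactly. Their poses are not given: they have to be found in the camera images.
- processor: Food processor, pale base 310 x 250 mm, 92 mm high at the back; heavy, does not move. Origin: centre of its underside, 18 mm above the hob on a wooden cover board. x points from its front (control panel, facing the robot) to its back, y to the left seen from the front, z up. Clear lidded bowl over the rear half: 170 mm wide, centre at x = +70 mm, feed tube up to 292 mm.
- panel (a point): Middle of the black control panel (112 mm up the slope x 228 mm), the processor's front slope, tilted 15 degrees down to the front; x up the slope, y left, z out of the panel. One row across its middle, from the left: round key at y = +90 mm, tall narrow key +56, square key +22, wide key -14, dial's axis -72.
- power_key_top (a point): Centre of the top of the round power key (22 mm across), leftmost in the row. z axis = panel normal, out of the panel. All keys are plain grey and stand 7.5 mm proud of the panel.
- preset_key_top (a point): Centre of the top of the tall narrow preset key (27 mm up the slope, 12 mm wide), second from left; not to be pressed. Axes as above.
- lock_key_top (a point): Centre of the top of the square child-lock key (18 x 18 mm), third from left. Axes as above.
- manual_key_top (a point): Centre of the top of the wide manual key (26 mm along the row, 12 mm up the slope), fourth from left, next to the dial. Axes as above.
- power_key (a joint): Travel of the round key along the panel normal, m: 0 up, 0.005 fully down. Spring return: 1 N to start, 4 N fully down. It counts as pressed beyond 0.003. The other keys are alike.
- preset_key (a joint): Travel of the tall narrow key, m.
- lock_key (a joint): Travel of the square key, m.
- manual_key (a joint): Travel of the wide key, m.
- speed_dial (a joint): Turn of the dial, rad, clockwise seen from above: 0 = off (start), clicks at 0.4 (first), 0.8 (second), 1.2 (third), 1.6 (fourth, end of travel); ridges between them at 0.2, 0.6, 1.0, 1.4. Return spring 0.04 N m at 0, 0.11 N m at the third; the clicks add or take up to 0.035 N m. Let go anywhere, it springs back to 0.
- dial_bar: The dial: a black grip bar across the round steel disc (53 mm wide, face 10.5 mm above the panel). Bar 48 mm long, 12 mm thick, its top 33.5 mm above the panel. Origin: dial's axis at the panel surface; x along the bar to its slimmer pointing end, z out of the panel. At off that end points 0.6 rad left of straight up the slope, at the third click 0.6 rad right.
- dial_grip (a point): Point on the dial's axis inside the bar, 22.5 mm above the panel, 11 mm below the bar's top; axes as the bar.
- teaspoon: Teaspoon, 130 x 26 x 11 mm, lying to the left of the processor. Bystander, origin under its centre.
- garlic: Garlic bulb, 60 mm, 58 mm high, to the left of the processor. Bystander, origin under its centre.
- lemon: Lemon, 78 x 55 mm, 56 mm high, to the left of the processor. Bystander, origin under its centre.
- tin: Tin, 75 mm wide and 58 mm high, to the right of the control panel. Bystander, origin under its centre.
- salt: Salt shaker, 44 mm wide and 90 mm high, to the right of the processor behind the tin. Bystander, origin under its centre.

How it is judged:
On the way, in this order (a step that is already met when the one before it is completed fails the run):
1. the round power key is pressed down (value of joint power_key above 0.003 m), for 0.04 s.
2. then, with the round key up again, the square lock key is pressed down (value of joint lock_key above 0.003 m and value of joint power_key below 0.001 m), for 0.04 s.
3. then, with the square key up again, the wide manual key is pressed down (value of joint manual_key above 0.003 m and value of joint lock_key below 0.001 m), for 0.04 s.
4. then, with all keys up, the fingers hold the dial at the third click (value of joint speed_dial between 1.07 and 1.33 rad and contact force between the fingers and dial_bar above 0.5 N and value of joint each of power_key, lock_key, manual_key below 0.001 m), for 0.5 s.
At the end, for the whole second after the job is handed in: The fingers still hold the dial's grip bar (contact over 0.5 N) and the dial stands still at the third click, 1.2 rad within 0.13 rad; all four keys are up (within 1 mm) (all of step 4 and velocity of joint speed_dial between -0.3 and 0.3 rad/s and value of joint preset_key below 0.001 m); the arm keeps its last pose, push and grip.
It fails at once if the tall narrow preset key is pressed (value of joint preset_key above 0.003 m).
It fails at once if two keys are down together (value of joint each of power_key, lock_key above 0.003 m or value of joint each of power_key, manual_key above 0.003 m or value of joint each of lock_key, manual_key above 0.003 m).
It fails at once if the dial is turned on to the fourth click (value of joint speed_dial above 1.45 rad).
It fails at once if a key is pressed while the dial is turned past the first click (value of joint speed_dial above 0.6 rad and value of joint any of power_key, lock_key, manual_key above 0.003 m).
It fails at once if the teaspoon, garlic, lemon, tin or salt shaker is shifted by more than 30 mm (distance of any of teaspoon, garlic, lemon, tin, salt from where it was at the start of the episode above 0.03 m).
It also fails if it takes over 54 s, if anything falls off the work surface, if the arm or the gripper's body presses on something with over 40 N, if the wrist force passes 120 N, or if a joint passes its speed limit or range.

## Working session

There is one attempt and no reset: what is moved stays moved. The work goes in short steps, Python scripts to look and compute and a shell command to move; the robot and the scene stay as the last step left them, time stands still between calls to the robot, and variables do not carry over. Pictures are saved under pics/ and viewed, at most 10 in all, crops included, and the job is handed in when it is done.

```bash
mkdir -p pics
cat > h.py <<'E'
import numpy as np, cv2
from station import *
from scipy.spatial.transform import Rotation as R
def w(c,cam):
    return (np.linalg.inv(calibration(cam)["world_to_cam"])@np.r_[c,1])[:3]
def pix(p,cam):
    c=calibration(cam); q=c["world_to_cam"]@np.r_[p,1]; u=c["mtx"]@np.array([q[0],-q[1],-q[2]]); return u[:2]/u[2]
def tool():
    s=sense(); q=s["orientation"]; return np.array(s["eef_pos"]), R.from_quat([q[1],q[2],q[3],q[0]])
E
python3 - <<'E'
from h import *
np.set_printoptions(precision=4,suppress=True)
print(tip_reach, sense())
for cam in("scene","top"):
    im,d=read_camera(cam); cv2.imwrite(f"pics/{cam}0.png",im); np.save(f"d_{cam}.npy",d)
    print(cam,np.linalg.inv(calibration(cam)["world_to_cam"])[:3,3])
    for n in "processor panel power_key_top preset_key_top lock_key_top manual_key_top dial_bar dial_grip teaspoon garlic lemon tin salt".split():
        r=spot_point(n,cam)
        for k in r[:2]: 
            p=w(k["centre"],cam); print(n,round(k["p"],2),p,pix(p,cam).round())
E
```

```text
0.025 {'clock': 0.0, 'joints': array([ 1.2664,  0.1245,  1.6517,  0.    ,  1.3675, -0.0826]), 'dq': array([ 0.0014, -0.0014, -0.002 ,  0.0014,  0.    ,  0.0034]), 'effort': array([  0.0013, -42.3603, -36.5458,   0.0001,   0.0067,   0.    ]), 'eef_pos': array([0.1428, 0.6335, 0.255 ]), 'orientation': array([-0.0002,  0.1107,  0.9939, -0.001 ]), 'contact_force': array([ 0.2901,  0.3822, -0.4557]), 'moment': array([-0.0111,  0.037 , -0.0224]), 'gripper_force': 0.0, 'grip_width': 0.08556690164063939}
scene [-0.0768  0.5467  0.4949]
processor 0.89 [0.5747 0.0274 0.0186] [324. 237.]
processor 0.49 [ 0.4847 -0.043   0.1094] [376. 207.]
panel 0.57 [0.4921 0.0261 0.0897] [349. 223.]
power_key_top 0.48 [0.4895 0.0128 0.1003] [355. 217.]
power_key_top 0.43 [0.4901 0.1216 0.0955] [313. 235.]
preset_key_top 0.67 [0.4902 0.0883 0.0928] [326. 231.]
preset_key_top 0.65 [0.4921 0.1214 0.0978] [312. 233.]
manual_key_top 0.59 [ 0.5595 -0.1616  0.015 ] [386. 219.]
manual_key_top 0.55 [0.4901 0.0139 0.0992] [354. 218.]
dial_bar 0.86 [ 0.4817 -0.0403  0.0922] [375. 215.]
dial_bar 0.45 [0.6266 0.1955 0.018
[... 572 characters left out ...]
top 0.62 [0.495  0.117  0.0947] [280. 244.]
power_key_top 0.6 [ 0.4811 -0.0436  0.1069] [354. 252.]
preset_key_top 0.58 [0.4889 0.0814 0.0956] [296. 247.]
lock_key_top 0.49 [0.4884 0.0466 0.0974] [312. 248.]
manual_key_top 0.42 [0.4814 0.0174 0.0972] [325. 252.]
dial_bar 0.63 [ 0.4851 -0.0432  0.0889] [353. 251.]
dial_grip 0.77 [ 0.4797 -0.0439  0.1099] [354. 253.]
dial_grip 0.27 [0.4933 0.1188 0.0947] [279. 245.]
teaspoon 0.58 [0.5324 0.193  0.0126] [254. 232.]
garlic 0.74 [0.6245 0.1977 0.0181] [254. 194.]
lemon 0.91 [0.5713 0.2511 0.0173] [231. 215.]
lemon 0.28 [0.4892 0.0276 0.0918] [321. 248.]
tin 0.85 [ 0.5565 -0.1688  0.0168] [403. 226.]
salt 0.83 [ 0.6264 -0.1546  0.0207] [397. 198.]
```

Run:
```python
from h import *
a=cv2.imread("pics/top0.png")[150:300,200:440]; b=cv2.imread("pics/scene0.png")[170:300,210:430]
cv2.imwrite("pics/c1.png",np.vstack([cv2.resize(a,(480,300),interpolation=2),cv2.resize(b,(480,284),interpolation=2)]))
a=cv2.imread("pics/top0.png")[225:275,265:375]; cv2.imwrite("pics/c2.png",cv2.resize(a,None,fx=7,fy=7,interpolation=2))
```

```text
(no output)
```

View pics/c1.png

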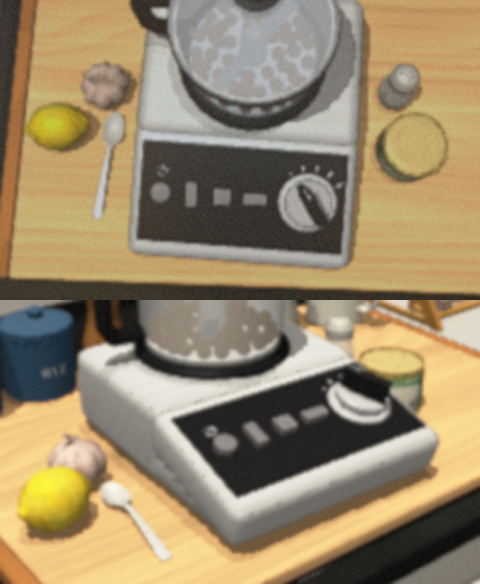

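View pics/c2.png

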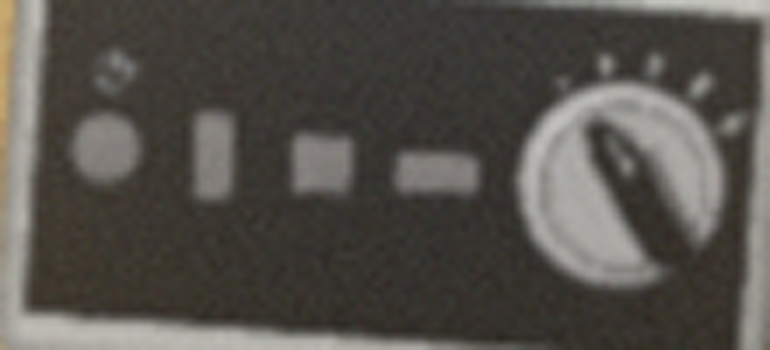

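The crop shows the panel, slightly turned. Keys in c2 are at (107,148), (213,156), (322,163) and (437,172), the dial disc at (622,185), and the bar points up-left.

Run:
```python
from h import *
np.set_printoptions(precision=4,suppress=True)
c=calibration("top"); K=c["mtx"]; d=np.load("d_top.npy"); print(c.keys())
def ray(u,v,z=1.):
    x,y,_=np.linalg.inv(K)@[u,v,1]; return w(np.array([x*z,-y*z,-z]),"top")
# panel plane from black area below the keys / above
P=np.array([ray(u,v,d[v,u]) for u in range(274,366) for v in list(range(228,236))+list(range(258,268)) if d[v,u]>0 and u<335])
A=np.c_[P[:,:2],np.ones(len(P))]; k=np.linalg.lstsq(A,P[:,2],rcond=None)[0]
r=P[:,2]-A@k; g=abs(r)<3*np.median(abs(r)); k=np.linalg.lstsq(A[g],P[g,2],rcond=None)[0]
n=np.r_[-k[:2],1]; n/=np.linalg.norm(n); print("normal",n,np.rad2deg(np.arccos(n[2])),"yaw from n",np.arctan2(-n[1],-n[0]),"std",r[g].std())
o=ray(0,0,0)
def hit(u,v,h):
    q=ray(u,v)-o; p0=np.array([0,0,k[2]])+n*h; return o+q*(n@(p0-o))/(n@q)
px=[(107,148,.0075,.09),(213,156,.0075,.056),(322,163,.0075,.022),(437,172,.0075,-.014),(622,185,.0105,-.072)]
B=np.array([hit(265+(a+.5)/7-.5,225+(b+.5)/7-.5,h)-n*h for a,b,h,_ in px]); Y=np.array([p[3] for p in px]); print(B)
m=B.mean(0); s,i=np.polyfit(Y,B[:,0],1); s2,i2=np.polyfit(Y,B[:,1],1); print("scale",s,s2,"yaw",-s/s2)
yaw=-np.arctan2(s,s2)
Rp=R.from_euler("zy",[yaw,-np.deg2rad(15)]).as_matrix()
c0=(B-Y[:,None]*Rp[:,1]).mean(0); print("panel",c0,Rp)
np.savez("panel.npz",c0=c0,R=Rp)
```

```text
dict_keys(['mtx', 'world_to_cam'])
normal [-0.2573  0.0117  0.9663] 14.92653913432103 yaw from n -0.04535869102856682 std 0.0013163691362894454
[[ 0.4936  0.1176  0.0879]
 [ 0.4922  0.0843  0.0879]
 [ 0.491   0.0501  0.088 ]
 [ 0.4894  0.0141  0.088 ]
 [ 0.4876 -0.0436  0.0882]]
scale 0.03746567345799398 0.9965266042217331 yaw -0.0375962601492751
panel [0.4902 0.0281 0.0878] [[ 0.9652  0.0363 -0.2588]
 [-0.0376  0.9993  0.    ]
 [ 0.2586  0.0097  0.9659]]
```

```bash
cat >> h.py <<'E'
np.set_printoptions(precision=3,suppress=True)
_p=np.load("panel.npz"); C0,RP=_p["c0"],_p["R"]
def goal(x,y,h,phi,tipd=None):
    "tips at panel coords x,y,h (m); tool y at angle phi in the panel"
    t=tip_reach if tipd is None else tipd
    yt=np.cos(phi)*RP[:,0]+np.sin(phi)*RP[:,1]; zt=-RP[:,2]
    return C0+RP@[x,y,h]-t*zt, R.from_matrix(np.c_[np.cross(yt,zt),yt,zt])
def go(*a):
    s=sense(); p,r=tool(); g,q=goal(*a)
    tip=RP.T@(p+tip_reach*r.as_matrix()[:,2]-C0); yt=RP.T@r.as_matrix()[:,1]
    print("t",s["clock"],"tip panel mm",tip*1e3,"phi",np.arctan2(yt[1],yt[0]),"F",s["contact_force"],"Fn",RP[:,2]@s["contact_force"],"w",s["grip_width"],s["gripper_force"])
    print("turn first:",(r.inv()*q).as_rotvec(),"shift cm before turn:",r.inv().apply(g-p)*100,"after turn:",q.inv().apply(g-p)*100)
E
python3 -c "
from h import *
go(0,.09,.05,0);go(0,.09,.05,np.pi)"
```

```text
t 1.4 tip panel mm [-320.737  594.329  228.45 ] phi 1.3939031784853537 F [-0.008 -0.436 -0.6  ] Fn -0.5778568641496389 w 0.0858546327744451 0.0
turn first: [-0.225 -0.173  1.378] shift cm before turn: [-43.641 -43.057   9.518] after turn: [-50.457  31.427  17.76 ]
t 1.4 tip panel mm [-320.737  594.329  228.45 ] phi 1.3939031784853537 F [-0.008 -0.436 -0.6  ] Fn -0.5778568641496389 w 0.0858546327744451 0.0
turn first: [ 0.182 -0.237 -1.744] shift cm before turn: [-43.641 -43.057   9.518] after turn: [ 50.457 -31.427  17.76 ]
```

```bash
python3 -m pendant '-4.2 -4.2 0.6 0 0 0;-4.2 -4.2 0.6 0 0 0;-4.2 -4.2 0.6 0 0 0;-4.2 -4.2 0.6 0 0 0;-4.2 -4.2 0.6 0 0 0' 1
python3 -m pendant '-4.2 -4.2 0.5 0 0 0;-4.2 -4.2 0.5 0 0 0;-4.2 -4.2 0.5 0 0 0;-4.2 -4.2 0.5 0 0 0;-4.2 -4.2 0.5 0 0 0'
python3 -m pendant '0 0 0 -.025 -.019 .15;0 0 0 -.025 -.019 .15;0 0 0 -.025 -.019 .15;0 0 0 -.025 -.019 .15;0 0 0 -.025 -.019 .15'
python3 -m pendant '0 0 0 -.025 -.019 .15;0 0 0 -.025 -.019 .15;0 0 0 -.025 -.019 .15;0 0 0 -.025 -.019 .15;0 0 0 0 0 0'
python3 -c "
from h import *
go(0,.09,.02,0)"
```

```text
clock: 2.02
eef_pos: [0.3024, 0.3814, 0.2264]
orientation: [0.0, 0.11, 0.994, 0.0]
contact_force: [0.6, 0.1, 0.4]
grip_width: -0.0002
gripper_force: 0.0
clock: 2.65
eef_pos: [0.4612, 0.1302, 0.2017]
orientation: [0.001, 0.111, 0.994, 0.0]
contact_force: [0.0, 0.1, 0.4]
grip_width: 0.0001
gripper_force: 0.0
clock: 3.28
eef_pos: [0.4604, 0.1318, 0.2015]
orientation: [0.053, 0.469, 0.88, 0.056]
contact_force: [-0.4, 0.3, 0.1]
grip_width: -0.0001
gripper_force: 0.0
clock: 3.9
eef_pos: [0.46, 0.1321, 0.2014]
orientation: [0.09, 0.703, 0.699, 0.094]
contact_force: [0.4, -0.5, -0.8]
grip_width: 0.0002
gripper_force: 0.0
t 3.9 tip panel mm [ -3.678 104.109  92.458] phi 0.03000808872203903 F [ 0.414 -0.532 -0.767] Fn -0.8479367336987156 w 0.00017160472183638725 0.0
turn first: [-0.001 -0.005  0.03 ] shift cm before turn: [-1.447  0.328  7.238] after turn: [-1.397  0.366  7.246]
```

```bash
python3 -m pendant '0 0 0 0 -.005 .03;-1.4 .37 0 0 0 0;0 0 4 0 0 0;0 0 3.2 0 0 0;0 0 0 0 0 0'
python3 - <<'E'
from h import *
go(0,.09,.012,0)
im,d=read_camera("top"); a=im[200:290,240:390]
im,d=read_camera("scene"); b=im[150:270,260:460]
cv2.imwrite("pics/p1.png",np.vstack([cv2.resize(a,(500,300),interpolation=2),cv2.resize(b,(500,300),interpolation=2)]))
E
```

```text
clock: 4.53
eef_pos: [0.4803, 0.1173, 0.1296]
orientation: [0.088, 0.715, 0.687, 0.091]
contact_force: [0.1, 1.1, 0.6]
grip_width: 0.0001
gripper_force: 0.0
t 4.525 tip panel mm [-2.208 89.182 17.927] phi -0.002140470216991474 F [0.122 1.077 0.565] Fn 0.5145765245103274 w 0.00012251893077580133 0.0
turn first: [-0.007  0.001 -0.002] shift cm before turn: [0.08  0.207 0.591] after turn: [0.079 0.203 0.593]
```

View pics/p1.png

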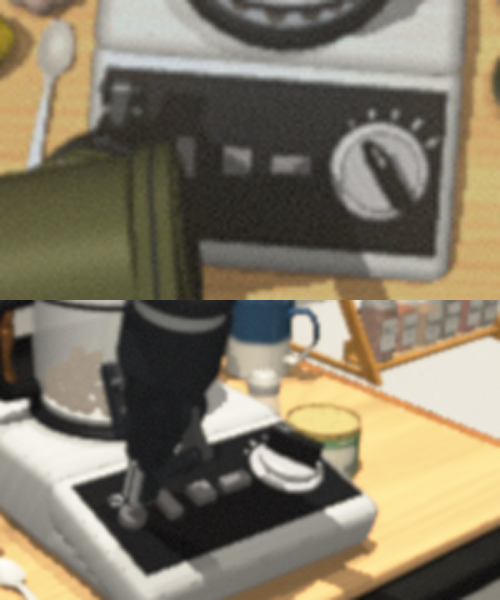

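The fingertips stand just over the round key, at (130,505) in the lower crop. The neighbouring keys are clear, so I go down.

```bash
python3 -m pendant '0.1 0.2 0.8 0 0 0;0 0 0 0 0 0;0 0 .15 0 0 0;0 0 0 0 0 0;0 0 0 0 0 0'
python3 -m pendant '0 0 .15 0 0 0;0 0 0 0 0 0;0 0 .1 0 0 0;0 0 0 0 0 0;0 0 0 0 0 0'
python3 -c "
from h import *
go(0,.09,.003,0)"
```

```text
clock: 5.25
eef_pos: [0.4864, 0.1187, 0.1241]
orientation: [0.09, 0.715, 0.687, 0.094]
contact_force: [0.2, -0.1, -0.0]
grip_width: -0.0
gripper_force: 0.0
clock: 5.88
eef_pos: [0.487, 0.1187, 0.1215]
orientation: [0.09, 0.715, 0.687, 0.094]
contact_force: [0.2, -0.1, 0.2]
grip_width: 0.0001
gripper_force: 0.0
t 5.875 tip panel mm [ 2.253 90.787  8.322] phi -0.0023582892376526276 F [ 0.2   -0.065  0.164] Fn 0.10670991783692228 w 0.00014057717425792395 0.0
turn first: [-0.001 -0.    -0.002] shift cm before turn: [-0.079 -0.226  0.532] after turn: [-0.078 -0.227  0.532]
```

```bash
python3 -m pendant '0 -.2 .2 0 0 0;0 0 0 0 0 0;0 0 0 0 0 0;0 0 0 0 0 0;0 0 0 0 0 0'
python3 -m pendant '0 0 .15 0 0 0;0 0 0 0 0 0;0 0 0 0 0 0;0 0 0 0 0 0;0 0 0 0 0 0'
python3 -m pendant '0 0 .15 0 0 0;0 0 0 0 0 0;0 0 0 0 0 0;0 0 0 0 0 0;0 0 0 0 0 0'
python3 -c "
from h import *
go(0,.09,.003,0)"
```

```text
clock: 6.5
eef_pos: [0.4855, 0.1188, 0.119]
orientation: [0.09, 0.715, 0.687, 0.094]
contact_force: [-1.5, 0.0, 0.7]
grip_width: -0.0004
gripper_force: 0.6
clock: 7.12
eef_pos: [0.4861, 0.1188, 0.1177]
orientation: [0.09, 0.715, 0.687, 0.094]
contact_force: [-0.6, -0.8, 1.7]
grip_width: 0.0002
gripper_force: 1.0
clock: 7.75
eef_pos: [0.4864, 0.1188, 0.1162]
orientation: [0.09, 0.715, 0.687, 0.094]
contact_force: [-1.3, -0.2, 3.2]
grip_width: 0.0001
gripper_force: 1.4
t 7.75 tip panel mm [ 0.339 90.792  3.404] phi -0.002347498401426337 F [-1.287 -0.206  3.23 ] Fn 3.4527790389760065 w 0.00011374948955561477 1.4337758661713451
turn first: [-0.    -0.    -0.002] shift cm before turn: [-0.079 -0.035  0.04 ] after turn: [-0.079 -0.035  0.04 ]
```

```bash
python3 -m pendant '0 0 -2.5 0 0 0;0 0 0 0 0 0;-3.4 0 0 0 0 0;-3.5 0 0 0 0 0;0 0 0 0 0 0'
python3 -m pendant '0 0 1.5 0 0 0;0 0 0 0 0 0;0 0 0 0 0 0;0 0 0 0 0 0;0 0 0 0 0 0'
python3 -c "
from h import *
go(0,.022,.0035,0)"
```

```text
clock: 8.38
eef_pos: [0.4768, 0.0483, 0.1384]
orientation: [0.09, 0.716, 0.686, 0.093]
contact_force: [0.3, -0.0, 0.9]
grip_width: 0.0002
gripper_force: 0.0
clock: 9.0
eef_pos: [0.4813, 0.0501, 0.1254]
orientation: [0.09, 0.715, 0.687, 0.094]
contact_force: [-0.3, -0.8, -0.6]
grip_width: -0.0001
gripper_force: 0.0
t 9.0 tip panel mm [ 0.382 22.053 13.593] phi -0.0019042223444415138 F [-0.259 -0.843 -0.61 ] Fn -0.5221058201704964 w -0.00012235396809769658 0.0
turn first: [ 0.    -0.    -0.002] shift cm before turn: [-0.005 -0.038  1.009] after turn: [-0.005 -0.038  1.009]
```

```bash
python3 -m pendant '0 0 .5 0 0 0;0 0 .2 0 0 0;0 0 .15 0 0 0;0 0 .15 0 0 0;0 0 0 0 0 0'
python3 -m pendant '0 0 .04 0 0 0;0 0 0 0 0 0;0 0 0 0 0 0;0 0 0 0 0 0;0 0 0 0 0 0'
python3 -c "
from h import *
go(0,.022,.0033,0)"
```

```text
clock: 9.62
eef_pos: [0.4838, 0.0499, 0.1155]
orientation: [0.09, 0.715, 0.687, 0.094]
contact_force: [-2.0, -0.3, 2.7]
grip_width: -0.0001
gripper_force: 1.7
clock: 10.25
eef_pos: [0.4839, 0.0499, 0.1151]
orientation: [0.09, 0.715, 0.687, 0.094]
contact_force: [-2.0, -1.0, 3.0]
grip_width: -0.0
gripper_force: 1.8
t 10.25 tip panel mm [ 0.161 21.782  2.98 ] phi -0.0023625279852706113 F [-2.046 -1.003  3.043] Fn 3.4689958163303825 w -3.435976325228e-05 1.7872179485857487
turn first: [-0.    -0.    -0.002] shift cm before turn: [ 0.022 -0.017 -0.032] after turn: [ 0.022 -0.017 -0.032]
```

Lock key pressed (3.5 N, about 4.5 mm). Next is the manual key, 36 mm to the right.

```bash
python3 -m pendant '0 0 -1.5 0 0 0;0 0 0 0 0 0;-3.6 0 0 0 0 0;0 0 0 0 0 0;0 0 .5 0 0 0'
python3 -c "
from h import *
go(0,-.014,.003,0)"
python3 -m pendant '0 0 .5 0 0 0;0 0 .2 0 0 0;0 0 .15 0 0 0;0 0 .15 0 0 0;0 0 0 0 0 0'
python3 -c "
from h import *
go(0,-.014,.003,0)"
```

```text
clock: 10.88
eef_pos: [0.4801, 0.014, 0.1245]
orientation: [0.09, 0.715, 0.687, 0.094]
contact_force: [0.7, -0.2, 0.0]
grip_width: -0.0001
gripper_force: 0.0
t 10.875 tip panel mm [  0.329 -14.13   13.049] phi -0.0029883480300250316 F [ 0.736 -0.164  0.023] Fn -0.16849189982958115 w -0.00012599321537134218 0.0
turn first: [ 0.    -0.    -0.003] shift cm before turn: [ 0.013 -0.032  1.005] after turn: [ 0.014 -0.032  1.005]
clock: 11.5
eef_pos: [0.4824, 0.0142, 0.1147]
orientation: [0.09, 0.715, 0.687, 0.094]
contact_force: [-2.6, 1.3, 3.2]
grip_width: -0.0001
gripper_force: 1.9
t 11.5 tip panel mm [ -0.08  -13.892   2.962] phi -0.0023695691389064915 F [-2.603  1.337  3.156] Fn 3.7218826856808387 w -8.149844887816086e-05 1.9046964368317276
turn first: [-0.001 -0.001 -0.002] shift cm before turn: [-0.009  0.006 -0.004] after turn: [-0.009  0.006 -0.004]
```

```bash
python3 -m pendant '0 0 -3 0 0 0;0 0 -3.2 0 0 0;0 0 0 0 0 0;-5.8 0 0 0 0 0;0 0 0 0 0 0' 
python3 -m pendant '0 0 0 0 0 .162;0 0 0 0 0 .162;0 0 0 0 0 .162;0 0 0 0 0 .162;0 0 0 0 0 .162' 0.5
python3 -m pendant '0 0 0 0 0 .158;0 0 0 0 0 0;0 0 0 0 0 0;0 0 0 0 0 0;0 0 0 0 0 0'
python3 - <<'E'
from h import *
print(sense()["joints"])
go(0,-.072,.0125,-.97)
for c in("top","scene"): im,d=read_camera(c); cv2.imwrite(f"pics/q_{c}.png",im)
a=cv2.imread("pics/q_top.png")[200:290,280:430]; b=cv2.imread("pics/q_scene.png")[130:250,280:480]
cv2.imwrite("pics/p2.png",np.vstack([cv2.resize(a,(500,300),interpolation=2),cv2.resize(b,(500,300),interpolation=2)]))
E
```

```text
clock: 12.12
eef_pos: [0.4637, -0.0468, 0.1728]
orientation: [0.09, 0.717, 0.685, 0.093]
contact_force: [0.2, 0.4, -1.1]
grip_width: -0.0003
gripper_force: 0.0
clock: 12.75
eef_pos: [0.4638, -0.0434, 0.1725]
orientation: [0.045, 0.929, 0.347, 0.121]
contact_force: [-0.2, 0.1, 0.5]
grip_width: 0.0428
gripper_force: 0.0
clock: 13.38
eef_pos: [0.4642, -0.044, 0.1739]
orientation: [0.036, 0.952, 0.276, 0.125]
contact_force: [0.4, -1.0, 0.4]
grip_width: 0.0427
gripper_force: 0.0
[-0.244 -0.394  2.27   0.074  1.012  0.733]
t 13.375 tip panel mm [ -0.091 -72.185  64.873] phi -0.9697694864568409 F [ 0.357 -0.96   0.372] Fn 0.26680079786970734 w 0.042651170517579974 0.0
turn first: [-0.  0.  0.] shift cm before turn: [ 0.019 -0.009  5.237] after turn: [ 0.017 -0.011  5.237]
```

View pics/p2.png

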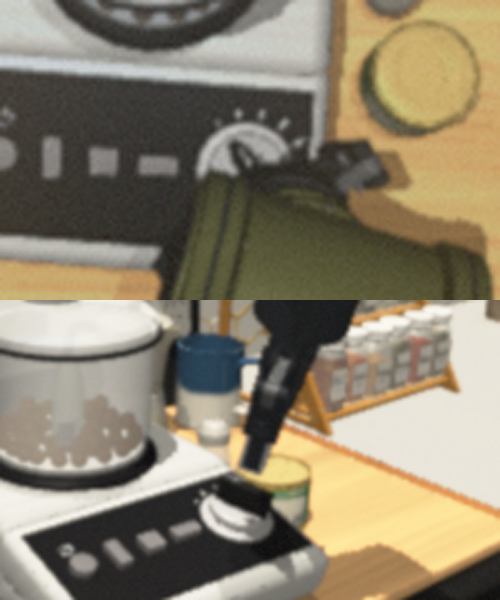

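The open fingers straddle the dial bar (upper crop: bar at (240,155), fingers beside it) and stay clear of the tin. I descend.

```bash
python3 -m pendant '0 0 2.5 0 0 0;0 0 1.5 0 0 0;0 0 1.1 0 0 0;0 0 0 0 0 0;0 0 0 0 0 0' 
python3 -m pendant '0 0 0 0 0 0;0 0 0 0 0 0;0 0 0 0 0 0;0 0 0 0 0 0;0 0 0 0 0 0' 1
python3 -c "
from h import *
go(0,-.072,.0125,-.97)"
```

```text
clock: 14.1
eef_pos: [0.4776, -0.0441, 0.1251]
orientation: [0.036, 0.952, 0.275, 0.125]
contact_force: [-1.1, -0.2, -0.2]
grip_width: 0.0428
gripper_force: 0.0
clock: 14.72
eef_pos: [0.4784, -0.0453, 0.1259]
orientation: [0.038, 0.952, 0.275, 0.126]
contact_force: [3.2, -7.1, 0.1]
grip_width: 0.0115
gripper_force: 58.2
t 14.725 tip panel mm [  1.268 -73.457  14.863] phi -0.9709177678444231 F [ 3.192 -7.056  0.052] Fn -0.7758353296941383 w 0.01153070228295579 58.16624539671466
turn first: [ 0.003 -0.001 -0.001] shift cm before turn: [-0.021 -0.185  0.236] after turn: [-0.02  -0.184  0.236]
```

```bash
python3 -m pendant '0 .19 0 0 0 0;0 0 0 0 0 .12;0 0 0 0 0 .12;0 0 0 0 0 .12;0 0 0 0 0 0' 
python3 -c "
from h import *
go(.00127,-.0735,.0149,-2.171)"
```

```text
clock: 15.35
eef_pos: [0.4783, -0.0456, 0.1258]
orientation: [0.013, 0.986, 0.1, 0.129]
contact_force: [-2.5, -2.2, 6.2]
grip_width: 0.0115
gripper_force: 60.1
t 15.35 tip panel mm [  1.146 -73.726  14.775] phi -1.3303474381515676 F [-2.54  -2.176  6.196] Fn 6.642446340764294 w 0.011514117939961849 60.128316338053764
turn first: [-0.     0.001  0.841] shift cm before turn: [ 0.015 -0.021 -0.013] after turn: [-0.006 -0.025 -0.013]
```

```bash
python3 -m pendant '0 0 0 0 0 .12;0 0 0 0 0 .12;0 0 0 0 0 .12;0 0 0 0 0 .12;0 0 0 0 0 .12' 
python3 -m pendant '0 0 0 0 0 .12;0 0 0 0 0 .1;0 0 0 0 0 0;0 0 0 0 0 0;0 0 0 0 0 0'
python3 - <<'E'
from h import *
go(.00127,-.0735,.0149,-2.171)
s=sense(); print(s["moment"],s["joints"])
im,d=read_camera("top"); a=im[215:285,280:400]
im,d=read_camera("scene"); b=im[150:240,300:450]
cv2.imwrite("pics/p3.png",np.vstack([cv2.resize(a,(500,292),interpolation=2),cv2.resize(b,(500,300),interpolation=2)]))
E
```

```text
clock: 15.98
eef_pos: [0.4792, -0.046, 0.1261]
orientation: [-0.026, 0.971, -0.197, 0.129]
contact_force: [-0.7, -4.2, 3.0]
grip_width: 0.0115
gripper_force: 58.4
clock: 16.6
eef_pos: [0.4792, -0.0463, 0.1261]
orientation: [-0.039, 0.945, -0.3, 0.125]
contact_force: [-0.3, -4.9, 3.9]
grip_width: 0.011
gripper_force: 58.6
t 16.6 tip panel mm [  2.145 -74.397  14.816] phi -2.1480799457408715 F [-0.251 -4.88   3.861] Fn 3.7941234361822525 w 0.01100007140345062 58.62109746783972
turn first: [-0.    -0.002  0.023] shift cm before turn: [-0.117 -0.028 -0.009] after turn: [-0.117 -0.025 -0.008]
[ 0.003 -0.011  0.047] [-0.24  -0.29   2.281  0.078  0.896  1.905]
```

View pics/p3.png

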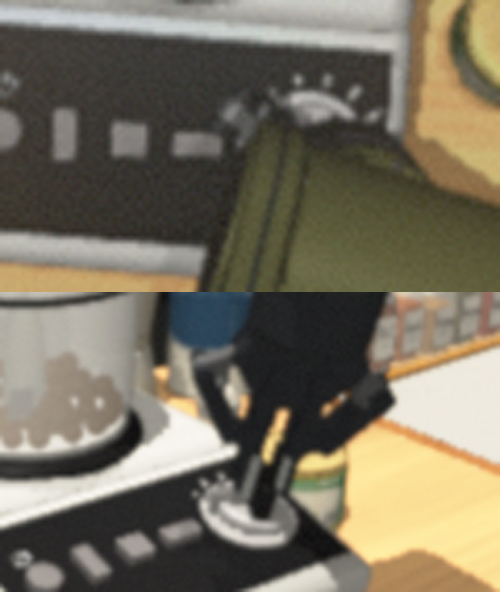

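Both pads grip the bar and it now points up-right; the keys are up and the tin is untouched. I make the last small turn and read the moment as a check on the angle.

```bash
cat > m.py <<'E'
from h import *
M=[];F=[]
for i in range(4):
    read_camera("scene"); s=sense(); M.append(RP[:,2]@s["moment"]); F.append(RP.T@s["contact_force"])
go(.00127,-.0735,.0149,-2.171); print("M",np.array(M),"Fpanel",np.mean(F,0))
E
python3 m.py
python3 -m pendant '0 0 0 0 0 .025;0 0 0 0 0 0;0 0 0 0 0 0;0 0 0 0 0 0;0 0 0 0 0 0'
python3 m.py
```

```text
t 16.9 tip panel mm [  2.203 -74.385  14.854] phi -2.148043825332161 F [ 0.006 -4.801  3.989] Fn 3.8515323761073965 w 0.011006111491391834 58.62170931883156
turn first: [-0.    -0.002  0.023] shift cm before turn: [-0.121 -0.024 -0.005] after turn: [-0.121 -0.021 -0.005]
M [0.041 0.058 0.043 0.048] Fpanel [ 0.666 -4.483  3.895]
clock: 17.52
eef_pos: [0.4792, -0.0463, 0.1261]
orientation: [-0.041, 0.941, -0.312, 0.125]
contact_force: [-0.5, -5.8, 3.2]
grip_width: 0.0108
gripper_force: 58.4
t 17.725 tip panel mm [  2.154 -74.429  14.849] phi -2.1729464525133353 F [-1.181 -5.678  3.91 ] Fn 4.082343736416416 w 0.011359160027117812 58.35344931576401
turn first: [-0.    -0.002 -0.002] shift cm before turn: [-0.12  -0.027 -0.005] after turn: [-0.12  -0.027 -0.005]
M [0.08  0.057 0.092 0.06 ] Fpanel [ 0.364 -5.694  4.446]
```

```bash
python3 -m pendant '0 0 0 0 0 .03;0 0 0 0 0 0;0 0 0 0 0 0;0 0 0 0 0 0;0 0 0 0 0 0'
python3 m.py
python3 - <<'E'
from h import *
im,d=read_camera("scene"); b=im[190:240,330:405]
o=C0+RP@[0,-.072,.0335]
big=cv2.resize(b,None,fx=10,fy=10,interpolation=2)
for th,col in((1.07,(0,0,255)),(1.2,(0,255,0)),(1.33,(255,0,0))):
    a=.6-th; v=RP@[np.cos(a),np.sin(a),0]
    f=lambda p:tuple(int(x) for x in ((pix(p,"scene")-[330,190]+.5)*10))
    cv2.line(big,f(o-v*.024),f(o+v*.024),col,1)
cv2.imwrite("pics/p4.png",big)
E
```

```text
clock: 18.35
eef_pos: [0.4791, -0.0463, 0.1261]
orientation: [-0.043, 0.936, -0.326, 0.124]
contact_force: [-1.2, -6.3, 4.2]
grip_width: 0.0111
gripper_force: 58.3
t 18.55 tip panel mm [  2.097 -74.447  14.826] phi -2.202877777208372 F [-1.118 -5.371  3.219] Fn 3.398563637776495 w 0.011296672097968719 58.30780935008079
turn first: [ 0.    -0.002 -0.032] shift cm before turn: [-0.117 -0.028 -0.008] after turn: [-0.116 -0.031 -0.007]
M [0.089 0.034 0.096 0.017] Fpanel [ 0.42  -5.446  3.452]
```

View pics/p4.png

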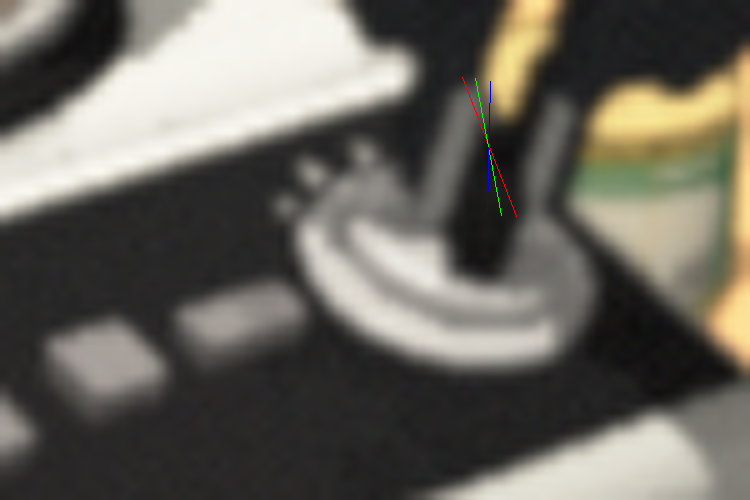

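The close-up shows the bar end-on at (485,210) between the pads, in line with the 1.2 rad overlay, and the keys are up. I hand in.

```bash
python3 -c "
from station import *
print(finish_job())"
```

```text
the job is handed in; nothing more can be done
None
```

I pressed the round, square and wide keys in order, each coming up again, then turned the dial to about 1.2 rad (third click, judged from the tool angle and camera) and handed in while still gripping it; the hand-in returned no verdict.

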